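# Find the full salt tin by feel

### The arm

A 6-joint arm with a two-finger parallel gripper is mounted at the origin on a cart in front of the work surface, level with it; the furniture and walls round the work are solid. World frame = base frame: x ahead of the robot, y to its left, z up, the work surface at z = 0. Lengths are in m, angles in rad, forces in N, time in s.
With the tool pointing down it reaches from about 0.35 to 0.925 m from the base axis. Payload 6.4 kg.
Tool frame: the origin (TCP) lies at the very end of the fingers, on their centre line; the grasp point (between the pads) lies 19 mm behind it; z points along the fingers, x is the direction in which the jaws open and shut, and the axes are right-handed (so a half turn about z gives the same grasp; the last joint's range is limited). The gripper opens to 94 mm and grips with 3 to 60 N. Pads are 16 mm wide; open, the fingers measure 119 mm over their backs; the gripper's body (75 mm by 177 mm) begins 78 mm behind the grasp point.
Start: joints at [-1.398, 0.245, 1.558, -0, 1.339, -0.174], TCP at [0.221, -0.611, 0.205] pointing down, gripper open.
Joint ranges: [-3.13, 3.13], [-1.02, 2.26], [0.13, 2.54], [-0.95, 4.09], [0.21, 2.88], [-2.74, 2.74]. Speed limits (rad/s): [2.57, 2.57, 3.14, 3.14, 3.14, 3.14].

### API

Orientations are given as a rotation vector (axis times angle).
In Python, from rig import arm, viewer, models gives the robot as it stands. The module is installed in compiled form; this text tells all that it offers.
- The arm moves only by the tool send_rows, never from a script. Its argument "motion" is a list of rows, each a list of 3 entries, a list of its own where there are three numbers: the shift along the tool's x, y, z in m, then the turn about the tool's z in rad, then the opening, from 0 (shut) to 1 (fully open). A call has 1 to 20 rows; each row shifts and turns the commanded pose from where the row before left it, along the tool's axes as they then stand; what a row does not reach is not made up. A row lasts 1/8 s, in which the tool goes at most 62.5 mm and 10.7 degrees, less where a joint would pass 70% of its speed; a pose out of reach is approached as far as the arm can. A call with a gripper value outside its range is refused whole. The fingers move at their own pace and stop on an object; "newtons" is the grip in N (left out, the last holds). Time passes only in rows, so rows that do not move let the fingers close. It gives the time, the measured TCP pose, the force and the opening at its end, in the units of the state.
- arm.sense(): the state, without advancing time (a new reading comes with each control period).
- viewer.read_camera(name): name is "side" or "top" or "wrist"; returns (picture, depth): 384x512x3 uint8, red, green, blue; 384x512 float32, m along the optical axis (not along the pixel's ray), 0 where there is no reading.
- viewer.get_calibration(name): a dict with "vertical_fov" (degrees; the focal length in pixels is half the picture's height over the tangent of half this angle, whatever the lens; pixels are square), "cx", "cy" (the principal point, pixels), "world_from_camera" (4x4, takes a point from camera to world coordinates); the wrist camera has in their place "T_tool_cam" (4x4, takes a point from camera to tool coordinates, whose origin is the TCP and whose axes are the tool frame's). Camera axes: x right, y down, z forward; pixel columns grow to the right and rows downward; lengths in m; the calibration is good to about 2 mm. A picture is of the moment at which its call begins: read the wrist's pose just before it. get_calibration takes no time and is no camera call.
- arm.hand_in(): hands the job in, once; it reports no verdict.
Trained networks look in the newest picture that a camera, given by its name, has taken for a name from the list of things; names that differ only in an ending like _2 or _b are one class to them, and where a whole thing is asked for, a point or a joint stands for the part that bears it (a point fixed in the world has none). Each returns a list of dicts, best first, with "conf" (0 to 1); they miss things now and then, are a little off and sometimes report something else, mostly with a low value. They report only what shows in the picture. A call takes as long as a camera call. They do not tell look-alikes from the thing itself.
- models.boxes_of(target, camera): "position" ([column, row] in pixels, amid what is visible of it).
- models.mark_of(target, camera): "position" ([column, row] in pixels: a listed point, or the origin of a listed thing).
The state is a dict: "clock": time; "q": joint angles; "qvel": joint speeds; "tau": joint torques, N m; "ee_pos": TCP position; "eef_rot": TCP orientation; "wrist_force": force on the tool from outside, world axes, zero at the start; "torque": the same for the moment, N m; "finger_gap": finger opening in m.
Only numpy, scipy, OpenCV 4.12 (cv2) and the standard library are available. Lean on these libraries where they do the work, as an engineer would, in place of code of your own. Each camera call takes 0.05 s, during which the arm holds its last target. There are 200 camera calls.

### The job

Three blue salt tins look exactly alike, but one is full and the other two are nearly empty: heft them to find the heaviest, stand the two lighter ones upright on the round wooden board, wholly on it and let go, and finish while holding the heaviest one up, upright and still, in the gripper with its underside at least 15 cm above the worktop. Do not tip a tin over, and leave the mug, honey jar and onion where they are.

Things in the scene. Friction and masses are not known exactly. Their poses are not given: they have to be found in the camera images.
- tin_1_center (a point): one of three closed salt tins that look alike: round, 56 mm diameter, 80 mm tall, blue, white band, flush fixed steel lid; upright on the worktop. One of the three (unseen, places mixed each time) weighs 0.46-0.54 kg, each other 0.11-0.17 kg, so it is at least 0.29 kg heavier than either. Point: the tin's centre, 40 mm above its underside; z is its upright axis.
- tin_2_center (a point): one of three closed salt tins that look alike: round, 56 mm diameter, 80 mm tall, blue, white band, flush fixed steel lid; upright on the worktop. One of the three (unseen, places mixed each time) weighs 0.46-0.54 kg, each other 0.11-0.17 kg, so it is at least 0.29 kg heavier than either. Point: the tin's centre, 40 mm above its underside; z is its upright axis.
- tin_3_center (a point): one of three closed salt tins that look alike: round, 56 mm diameter, 80 mm tall, blue, white band, flush fixed steel lid; upright on the worktop. One of the three (unseen, places mixed each time) weighs 0.46-0.54 kg, each other 0.11-0.17 kg, so it is at least 0.29 kg heavier than either. Point: the tin's centre, 40 mm above its underside; z is its upright axis.
- board: round wooden board lying flat on the worktop, 250 mm diameter, 16 mm thick, no rim, does not move; left of the tins. Origin: centre of its underside; the top is 16 mm above it.
- mug: brown stoneware mug, 98x132x89 mm, right of the tins, bystander; origin at the centre of its underside.
- jar_honey: honey jar with a red lid, 55x59x85 mm, far right of the tins, bystander; origin at the centre of its underside.
- red_onion: red onion, 55x55x65 mm, right of the tins, bystander; origin at the centre of its underside.
- tin_1: the same tin as tin_1_center; origin at the centre of its underside.
- tin_2: the same tin as tin_2_center; origin at the centre of its underside.
- tin_3: the same tin as tin_3_center; origin at the centre of its underside.
There are look-alikes about, which are no part of the job. What is shaped like the tin_3 but orange is not meant.

How it is judged:
At the end, for the whole second after the job is handed in: two tins stand upright (0.1 rad), still and released on the board, centres within 115 mm of its centre, each pressing on it with under 3 N (so neither is the full one); the third is held in the fingers, still, upright (0.35 rad), its centre over 175 mm above the worktop (((height (world z) of tin_1_center above 0.175 m and angle between tin_1_center's own z axis and vertical below 0.35 rad and contact force between the fingers and tin_1 above 2 N and linear speed of tin_1 below 0.05 m/s and horizontal distance between each of tin_2_center, tin_3_center and board below 0.115 m and height (world z) of tin_2_center between 0.05 and 0.063 m and angle between each of tin_2_center, tin_3_center's own z axis and vertical below 0.1 rad and contact force between the fingers and tin_2 below 0.1 N and linear speed of each of tin_2, tin_3 below 0.03 m/s and contact force between board and tin_2 between 0.5 and 3 N and height (world z) of tin_3_center between 0.05 and 0.063 m and contact force between the fingers and tin_3 below 0.1 N and contact force between board and tin_3 between 0.5 and 3 N) or (height (world z) of tin_2_center above 0.175 m and angle between tin_2_center's own z axis and vertical below 0.35 rad and contact force between the fingers and tin_2 above 2 N and linear speed of tin_2 below 0.05 m/s and horizontal distance between each of tin_1_center, tin_3_center and board below 0.115 m and height (world z) of tin_1_center between 0.05 and 0.063 m and angle between each of tin_1_center, tin_3_center's own z axis and vertical below 0.1 rad and contact force between the fingers and tin_1 below 0.1 N and linear speed of each of tin_1, tin_3 below 0.03 m/s and contact force between board and tin_1 between 0.5 and 3 N and height (world z) of tin_3_center between 0.05 and 0.063 m and contact force between the fingers and tin_3 below 0.1 N and contact force between board and tin_3 between 0.5 and 3 N) or (height (world z) of tin_3_center above 0.175 m and angle between tin_3_center's own z axis and vertical below 0.35 rad and contact force between the fingers and tin_3 above 2 N and linear speed of tin_3 below 0.05 m/s and horizontal distance between each of tin_1_center, tin_2_center and board below 0.115 m and height (world z) of tin_1_center between 0.05 and 0.063 m and angle between each of tin_1_center, tin_2_center's own z axis and vertical below 0.1 rad and contact force between the fingers and tin_1 below 0.1 N and linear speed of each of tin_1, tin_2 below 0.03 m/s and contact force between board and tin_1 between 0.5 and 3 N and height (world z) of tin_2_center between 0.05 and 0.063 m and contact force between the fingers and tin_2 below 0.1 N and contact force between board and tin_2 between 0.5 and 3 N))); the arm keeps its last pose, push and grip.
It fails at once if a tin is tipped over (leans more than 0.7 rad) (angle between any of tin_1_center, tin_2_center, tin_3_center's own z axis and vertical above 0.7 rad).
It fails at once if the mug, honey jar or onion is moved more than 30 mm (distance of any of mug, jar_honey, red_onion from where it was at the start of the episode above 0.03 m).
It also fails if it takes over 72 s, if anything falls off the work surface, if the arm or the gripper's body presses on something with over 40 N, if the wrist force passes 120 N, or if a joint passes its speed limit or range.

## Working session

There is one attempt and no reset: what is moved stays moved. The work goes in short steps, Python scripts to look and compute and a tool call to move; the robot and the scene stay as the last step left them, time stands still between calls to the robot, and variables do not carry over. Pictures are saved under pics/ and viewed, on a budget of 10 in all, crops included, one or two more only if the job needs it, and the job is handed in when it is done.

Besides the shell and the picture viewer there is one more tool, called after ">>>" as name(argument=value, ...) on one line, values as JSON. send_rows: Moves the arm, as the interface text tells. Its arguments: {"type":"object","properties":{"motion":{"type":"array","items":{"type":"array"}},"newtons":{"type":"number"}},"required":["motion"]}

```bash
mkdir -p pics; cat > h.py <<'E'
import numpy as np, cv2
from rig import arm, viewer, models
from scipy.spatial.transform import Rotation as R
def cal(n):
    c=viewer.get_calibration(n); f=192/np.tan(np.radians(c["vertical_fov"])/2)
    if n=="wrist":
        s=arm.sense(); T=np.eye(4); T[:3,:3]=R.from_rotvec(s["eef_rot"]).as_matrix(); T[:3,3]=s["ee_pos"]; T=T@c["T_tool_cam"]
    else: T=np.array(c["world_from_camera"])
    return f,c["cx"],c["cy"],T
def cloud(n):
    k=cal(n); im,d=viewer.read_camera(n); f,cx,cy,T=k
    v,u=np.mgrid[:384,:512]
    P=np.stack([(u-cx)/f*d,(v-cy)/f*d,d],-1)@T[:3,:3].T+T[:3,3]
    P[d==0]=np.nan
    return im,d,P
def save(im,name): cv2.imwrite("pics/"+name,cv2.cvtColor(im,cv2.COLOR_RGB2BGR))
E
python3 - <<'E'
from h import *
s=arm.sense(); print({k:np.round(v,3) for k,v in s.items()})
im,d,P=cloud("top"); save(im,"top.png"); 
for t in ["tin_1_center","board","mug","jar_honey","red_onion"]:
    for m in models.mark_of(t,"top"):
        c,r=m["position"]; print(t,round(m["conf"],2),np.round([c,r]),np.round(P[min(383,int(r)),min(511,int(c))],3))
im2,d,P=cloud("side"); save(im2,"side.png")
E
```

```text
{'clock': np.float64(0.0), 'q': array([-1.398,  0.246,  1.559,  0.   ,  1.339, -0.174]), 'qvel': array([-0.001,  0.   ,  0.001,  0.001,  0.001,  0.001]), 'tau': array([-0.0000e+00, -4.1583e+01, -3.1461e+01,  6.8000e-02,  3.3000e-02,
       -0.0000e+00]), 'ee_pos': array([ 0.221, -0.611,  0.204]), 'eef_rot': array([-2.570e+00,  1.804e+00,  2.000e-03]), 'wrist_force': array([-0.236,  0.717, -0.236]), 'torque': array([ 0.04 , -0.038,  0.022]), 'finger_gap': np.float64(0.094)}
tin_1_center 0.57 [304. 189.] [ 0.476 -0.244  0.085]
board 0.65 [151. 171.] [0.49  0.314 0.016]
jar_honey 0.59 [360. 184.] [ 0.544 -0.432  0.057]
red_onion 0.47 [346. 198.] [ 0.484 -0.394  0.048]
```

View pics/top.png

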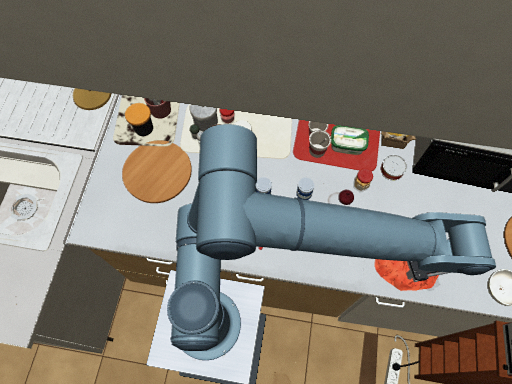

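View pics/side.png

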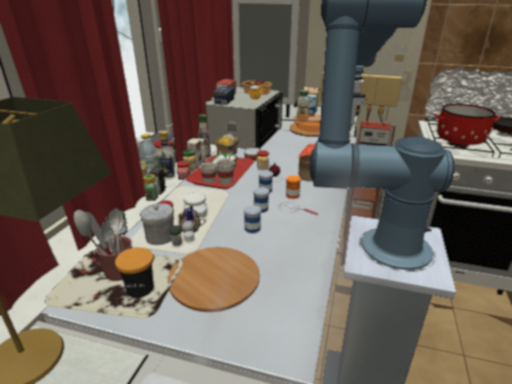

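The side view shows three blue/white tins near (252,217), (261,198) and (265,180). The orange look-alike is at (293,187), and the board is at (215,277). In the top view, tins show at (263,187) and (304,188), with the onion at (346,198).

```bash
python3 - <<'E'
from h import *
for n in ["side","top"]:
    im,d,P=cloud(n)
    for t in ["tin_1_center","mug","jar_honey","red_onion","board"]:
        for m in models.boxes_of(t,n):
            c,r=m["position"]; print(n,t,round(m["conf"],2),np.round([c,r]),np.round(P[int(r),int(c)],3))
    # tops: points at z .07-.09 over the table, and clusters
    m=((P[...,2]>.02)&(P[...,2]<.1)&(P[...,0]>.25)&(P[...,0]<.7)&(P[...,1]>-.55)&(P[...,1]<.3)).astype(np.uint8)
    k,l,st,ce=cv2.connectedComponentsWithStats(m,connectivity=4)
    for i in range(1,k):
        if st[i,4]>25:
            Q=P[l==i]; print(n,np.round(ce[i]),st[i,4],"min",np.round(Q.min(0),3),"max",np.round(Q.max(0),3),"rgb",im[l==i].mean(0).round())
im,d,P=cloud("side"); c=cv2.resize(im[140:240,215:345],None,fx=6,fy=6,interpolation=cv2.INTER_CUBIC); save(c,"crop.png")
E
```

```text
side tin_1_center 0.71 [267. 182.] [ 0.489 -0.225  0.052]
side tin_1_center 0.31 [263. 161.] [ 0.556 -0.42   0.053]
side mug 0.53 [308. 162.] [ 0.362 -0.464  0.054]
side jar_honey 0.65 [306. 164.] [ 0.362 -0.375  0.082]
side jar_honey 0.59 [264. 163.] [ 0.551 -0.418  0.049]
side jar_honey 0.26 [216. 280.] [0.48  0.32  0.017]
side red_onion 0.48 [275. 170.] [ 0.492 -0.369  0.045]
side board 0.76 [214. 282.] [0.483 0.326 0.018]
side [242. 165.] 749 min [ 0.533 -0.547  0.02 ] max [ 0.7   -0.182  0.094] rgb [125.  95.  83.]
side [304. 165.] 246 min [ 0.337 -0.477  0.021] max [ 0.398 -0.371  0.093] rgb [81. 63. 46.]
side [260. 197.] 974 min [ 0.437 -0.406  0.02 ] max [0.522 0.062 0.084] rgb [105. 109. 115.]
side [293. 185.] 269 min [ 0.354 -0.267  0.02 ] max [ 0.41  -0.207  0.084] rgb [150. 102.  64.]
side [187. 219.] 1272 min [ 0.61  -0.025  0.02 ] max [0.7   0.207 0.1  ] rgb [117. 115. 108.]
top jar_honey 0.58 [363. 178.] [ 0.557 -0.437  0.081]
top red_onion 0.76 [344. 197.] [ 0.489 -0.386  0.051]
top board 0.62 [156. 171.] [0.491 0.301 0.009]
top board 0.33 [305. 189.] [ 0.484 -0.248  
[... 333 characters left out ...]
.699 -0.383  0.095] rgb [153.  72.  59.]
top [388. 165.] 204 min [ 0.604 -0.55   0.02 ] max [ 0.685 -0.513  0.045] rgb [170. 169. 166.]
top [307. 159.] 44 min [ 0.617 -0.281  0.02 ] max [ 0.634 -0.202  0.031] rgb [171.  56.  49.]
top [325. 163.] 27 min [ 0.615 -0.332  0.02 ] max [ 0.626 -0.288  0.033] rgb [173.  58.  50.]
top [263. 185.] 226 min [ 0.445 -0.131  0.024] max [ 0.503 -0.076  0.087] rgb [161. 171. 180.]
top [305. 188.] 290 min [ 0.467 -0.276  0.02 ] max [ 0.523 -0.221  0.088] rgb [140. 150. 160.]
top [346. 197.] 185 min [ 0.47  -0.42   0.021] max [ 0.522 -0.368  0.068] rgb [72. 26. 30.]
top [382. 265.] 193 min [ 0.25  -0.55   0.021] max [ 0.292 -0.507  0.076] rgb [214.  90.  60.]
```

View pics/crop.png

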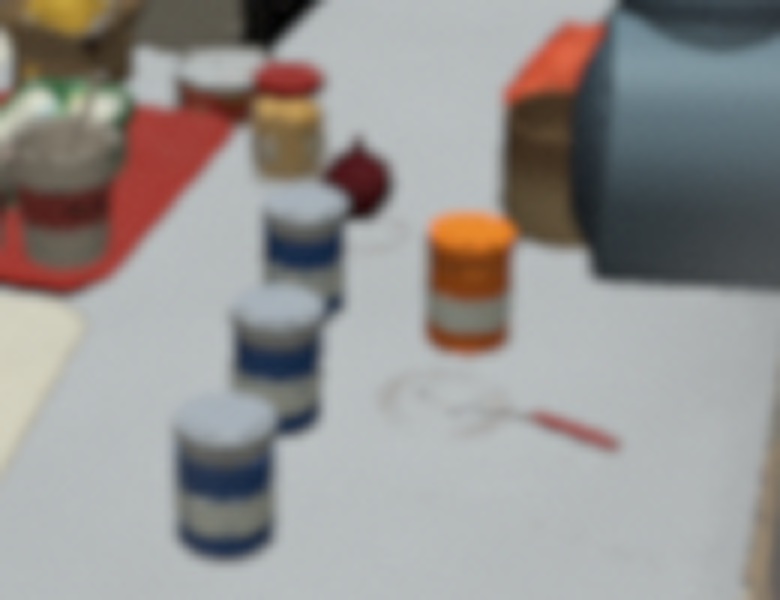

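The crop shows three blue tins in a row, with the orange look-alike at (293,187) excluded. Tins are at about C (0.495,-0.249), B (0.474,-0.103) and A (y≈0.03). I'll hover over C first.

>>> send_rows(motion=[[[0,0,-0.03],0.173,1],[[0,0,-0.02],0.174,1],[[-0.045,-0.034,0],0,1],[[-0.045,-0.034,0],0,1],[[-0.045,-0.034,0],0,1],[[-0.045,-0.034,0],0,1],[[-0.045,-0.034,0],0,1],[[-0.045,-0.034,0],0,1],[[-0.045,-0.034,0],0,1],[[-0.047,-0.036,0],0,1],[[0,0,0],0,1]], newtons=25)

```text
clock: 2.38
ee_pos: [0.4966, -0.2465, 0.2556]
eef_rot: [-2.227, 2.215, -0.0]
wrist_force: [-0.0, 0.3, -0.5]
finger_gap: 0.094
```

```bash
cat > tins.py <<'E'
from h import *
s=arm.sense(); print("t",s["clock"],np.round(s["ee_pos"],3),np.round(s["eef_rot"],3),"F",np.round(s["wrist_force"],2))
for n in ["wrist","top","side"]:
    im,d,P=cloud(n)
    if n=="wrist": save(im,"wrist_%d.png"%(s["clock"]*10))
    m=((P[...,2]>.073)&(P[...,2]<.112)&(P[...,0]>.38)&(P[...,0]<.6)&(P[...,1]>-.35)&(P[...,1]<.46)).astype(np.uint8)
    k,l,st,ce=cv2.connectedComponentsWithStats(m,connectivity=4)
    for i in range(1,k):
        if st[i,4]>15:
            Q=P[l==i]; a,b=Q.min(0),Q.max(0); print(n,st[i,4],"centre",np.round((a+b)/2,3),"size",np.round(b-a,3),"mean",np.round(Q.mean(0),3),im[l==i].mean(0).round())
E
python3 tins.py
```

```text
t 2.375 [ 0.497 -0.247  0.256] [-2.227  2.215 -0.   ] F [-0.04  0.32 -0.48]
wrist 1337 centre [ 0.498 -0.249  0.077] size [0.055 0.054 0.007] mean [ 0.499 -0.249  0.078] [161. 165. 171.]
wrist 1284 centre [ 0.476 -0.104  0.077] size [0.055 0.056 0.008] mean [ 0.476 -0.105  0.078] [160. 164. 170.]
wrist 1302 centre [0.466 0.03  0.077] size [0.056 0.056 0.008] mean [0.468 0.028 0.078] [157. 162. 167.]
wrist 685 centre [ 0.396 -0.24   0.077] size [0.032 0.056 0.008] mean [ 0.395 -0.24   0.078] [198. 146.  77.]
top 192 centre [ 0.474 -0.103  0.08 ] size [0.056 0.055 0.014] mean [ 0.473 -0.103  0.079] [181. 192. 201.]
top 186 centre [ 0.495 -0.248  0.08 ] size [0.055 0.054 0.014] mean [ 0.496 -0.248  0.08 ] [179. 190. 199.]
top 114 centre [ 0.396 -0.24   0.079] size [0.031 0.055 0.013] mean [ 0.393 -0.239  0.08 ] [242. 179.  69.]
side 84 centre [ 0.496 -0.246  0.079] size [0.054 0.054 0.011] mean [ 0.496 -0.24   0.079] [149. 156. 161.]
side 49 centre [ 0.394 -0.234  0.078] size [0.027 0.056 0.009] mean [ 0.393 -0.232  0.08 ] [213. 131.  61.]
side 105 centre [ 0.473 -0.104  0.078] size [0.052 0.058 0.01 ] mean [ 0.472 -0.098  0.079] [151. 159. 164.]
side 139 centre [0.465 0.032 0.078] size [0.055 0.058 0.01 ] mean [0.464 0.037 0.08 ] [154. 162. 167.]
```

>>> send_rows(motion=[[[0.002,0,0.055],0,1],[[0,0,0.055],0,1],[[0,0,0.055],0,1],[[0,0,0.04],0,1],[[0,0,0.025],0,1],[[0,0,0],0,0],[[0,0,0],0,0],[[0,0,0],0,0],[[0,0,0],0,0],[[0,0,0],0,0],[[0,0,0],0,0],[[0,0,-0.02],0,0],[[0,0,-0.04],0,0],[[0,0,-0.04],0,0],[[0,0,-0.02],0,0],[[0,0,0],0,0],[[0,0,0],0,0],[[0,0,0],0,0]], newtons=25)

```text
clock: 4.78
ee_pos: [0.4942, -0.2508, 0.1437]
eef_rot: [2.221, -2.221, -0.005]
wrist_force: [-0.5, 0.0, -0.9]
finger_gap: 0.0558
```

```bash
cat > f.py <<'E'
from h import *
L=[]
for i in range(6):
    im,d=viewer.read_camera("wrist"); s=arm.sense(); L.append(np.r_[s["wrist_force"],s["tau"][1:3]])
print(s["clock"],np.round(s["ee_pos"],3),np.round(np.mean(L,0),2),np.round(np.std(L,0),2),s["finger_gap"])
E
python3 f.py
```

```text
5.075 [ 0.495 -0.251  0.145] [ -0.11  -0.1   -1.   -34.03 -30.29] [0.45 0.22 0.56 0.08 0.04] 0.0556446650155468
```

>>> send_rows(motion=[[[0,0,-0.04],0,0],[[-0.03,0,-0.03],0,0],[[-0.05,-0.005,0],0,0],[[-0.055,-0.005,0],0,0],[[-0.055,-0.005,0],0,0],[[-0.055,-0.005,0],0,0],[[-0.055,-0.005,0],0,0],[[-0.055,-0.005,0],0,0],[[-0.055,-0.005,0],0,0],[[-0.055,-0.005,0],0,0],[[-0.055,-0.005,0],0,0],[[-0.045,-0.005,0],0,0],[[0,0,0],0,0],[[0,0,0],0,0]])

```text
clock: 6.82
ee_pos: [0.545, 0.3132, 0.2151]
eef_rot: [2.221, -2.221, 0.0]
wrist_force: [0.0, -0.0, -1.2]
finger_gap: 0.0558
```

```bash
cat > bd.py <<'E'
from h import *
s=arm.sense(); print(s["clock"],np.round(s["ee_pos"],3),np.round(s["eef_rot"],3),s["finger_gap"],np.round(s["wrist_force"],2))
for n in ["side","wrist","top"]:
    im,d,P=cloud(n); m=(np.abs(P[...,2]-.016)<.006)&(P[...,0]>.3)&(P[...,0]<.7)&(P[...,1]>.1)&(P[...,1]<.55)
    hs=cv2.cvtColor(im,cv2.COLOR_RGB2HSV); m&=(hs[...,1]>90)
    m=cv2.morphologyEx(m.astype(np.uint8),cv2.MORPH_OPEN,np.ones((5,5)))
    Q=P[m>0]
    if len(Q)>50:
        (c,r)=cv2.minEnclosingCircle(Q[:,:2].astype(np.float32)); print(n,len(Q),np.round(c,3),round(r,3),np.round(Q.min(0),3),np.round(Q.max(0),3))
E
python3 bd.py; python3 f.py
```

```text
6.825 [0.545 0.313 0.215] [ 2.221 -2.221  0.   ] 0.055774362478968914 [ 0.02 -0.01 -1.21]
side 4188 [0.495 0.299] 0.126 [0.37  0.175 0.01 ] [0.61  0.424 0.021]
wrist 11464 [0.497 0.296] 0.125 [0.429 0.171 0.011] [0.622 0.42  0.018]
top 1717 [0.493 0.295] 0.126 [0.374 0.171 0.01 ] [0.602 0.397 0.022]
7.275 [0.545 0.313 0.216] [  0.21  -0.24  -1.27 -40.21 -32.35] [0.54 0.6  0.32 0.06 0.01] 0.05578231198873224
```

>>> send_rows(motion=[[[0.016,-0.008,0.05],0,0],[[0,0,0.055],0,0],[[0,0,0.04],0,0],[[0,0,0.02],0,0],[[0,0,0.007],0,0],[[0,0,0.002],0,0],[[0,0,0],0,0],[[0,0,0],0,1],[[0,0,0],0,1],[[0,0,0],0,1],[[0,0,0],0,1],[[0,0,-0.05],0,1],[[0,0,-0.055],0,1],[[0,0,-0.05],0,1],[[0,0,0],0,1]])

```text
clock: 9.15
ee_pos: [0.556, 0.2986, 0.2023]
eef_rot: [-2.215, 2.215, -0.007]
wrist_force: [0.7, -0.1, 0.2]
finger_gap: 0.0943
```

```bash
python3 tins.py
```

```text
t 9.15 [0.556 0.299 0.202] [-2.215  2.215 -0.007] F [ 0.68 -0.11  0.2 ]
wrist 2021 centre [0.557 0.298 0.085] size [0.056 0.056 0.024] mean [0.559 0.297 0.094] [164. 167. 171.]
wrist 929 centre [0.477 0.032 0.077] size [0.037 0.057 0.008] mean [0.477 0.036 0.078] [156. 160. 165.]
top 216 centre [0.556 0.297 0.088] size [0.059 0.055 0.03 ] mean [0.551 0.295 0.093] [152. 161. 170.]
top 190 centre [0.464 0.031 0.081] size [0.054 0.056 0.016] mean [0.464 0.03  0.079] [173. 184. 193.]
top 189 centre [ 0.475 -0.104  0.081] size [0.057 0.055 0.016] mean [ 0.473 -0.104  0.079] [175. 186. 195.]
top 114 centre [ 0.396 -0.239  0.08 ] size [0.031 0.054 0.015] mean [ 0.393 -0.238  0.08 ] [239. 173.  65.]
side 50 centre [ 0.394 -0.238  0.079] size [0.028 0.057 0.011] mean [ 0.392 -0.233  0.079] [213. 131.  61.]
side 107 centre [ 0.473 -0.1    0.079] size [0.052 0.06  0.012] mean [ 0.472 -0.097  0.079] [155. 162. 167.]
side 139 centre [0.465 0.033 0.079] size [0.056 0.058 0.011] mean [0.464 0.037 0.08 ] [153. 161. 166.]
side 332 centre [0.555 0.301 0.086] size [0.055 0.054 0.026] mean [0.552 0.307 0.091] [133. 139. 145.]
```

>>> send_rows(motion=[[[0.053,0.018,0],0,1],[[0.053,0.018,0],0,1],[[0.053,0.018,0],0,1],[[0.053,0.018,0],0,1],[[0.055,0.018,0],0,1],[[0,0,0],0,1],[[0,0,0.04],0,1],[[0,0,0.01],0,1],[[0,0,0],0,1]])

```text
clock: 10.42
ee_pos: [0.4623, 0.0314, 0.1453]
eef_rot: [2.221, -2.219, -0.004]
wrist_force: [-0.4, -0.0, 0.9]
finger_gap: 0.0944
```

>>> send_rows(motion=[[[0,-0.002,0.05],0,1],[[0,0,0.045],0,1],[[0,0,0.025],0,1],[[0,0,0],0,0],[[0,0,0],0,0],[[0,0,0],0,0],[[0,0,0],0,0],[[0,0,0],0,0],[[0,0,0],0,0],[[0,0,-0.02],0,0],[[0,0,-0.04],0,0],[[0,0,-0.04],0,0],[[0,0,-0.02],0,0],[[0,0,0],0,0],[[0,0,0],0,0],[[0,0,0],0,0]], newtons=25)

```text
clock: 12.42
ee_pos: [0.464, 0.0308, 0.1449]
eef_rot: [2.22, -2.221, -0.004]
wrist_force: [-0.9, 0.9, -0.9]
finger_gap: 0.0557
```

```bash
python3 f.py
```

```text
12.725 [0.465 0.031 0.146] [-2.000e-02  5.000e-02 -1.450e+00 -2.483e+01 -3.042e+01] [0.26 0.45 0.4  0.07 0.03] 0.0560123649033412
```

>>> send_rows(motion=[[[0,0,-0.04],0,0],[[-0.053,0.006,0],0,0],[[-0.053,0.006,0],0,0],[[-0.053,0.006,0],0,0],[[-0.053,0.006,0],0,0],[[-0.054,0.006,0],0,0],[[0,0,0],0,0],[[0,0,0.05],0,0],[[0,0,0.05],0,0],[[0,0,0.03],0,0],[[0,0,0.012],0,0],[[0,0,0.002],0,0],[[0,0,0],0,0],[[0,0,0],0,1],[[0,0,0],0,1],[[0,0,0],0,1],[[0,0,0],0,1],[[0,0,-0.05],0,1],[[0,0,-0.055],0,1],[[0,0,-0.04],0,1]])

```text
clock: 15.22
ee_pos: [0.4357, 0.2969, 0.1901]
eef_rot: [-2.22, 2.22, -0.002]
wrist_force: [0.7, 0.0, 0.2]
finger_gap: 0.0943
```

```bash
python3 tins.py
```

```text
t 15.225 [0.436 0.297 0.19 ] [-2.22e+00  2.22e+00 -2.00e-03] F [0.68 0.01 0.24]
wrist 3032 centre [0.557 0.297 0.089] size [0.056 0.056 0.017] mean [0.557 0.297 0.094] [159. 162. 167.]
wrist 2210 centre [0.436 0.296 0.085] size [0.056 0.055 0.024] mean [0.438 0.296 0.094] [155. 157. 162.]
top 75 centre [0.555 0.279 0.087] size [0.052 0.019 0.027] mean [0.55  0.279 0.09 ] [123. 132. 140.]
top 230 centre [0.434 0.296 0.088] size [0.055 0.056 0.029] mean [0.431 0.293 0.093] [153. 161. 169.]
top 194 centre [ 0.474 -0.104  0.08 ] size [0.057 0.055 0.015] mean [ 0.473 -0.103  0.08 ] [172. 182. 191.]
top 116 centre [ 0.396 -0.239  0.081] size [0.031 0.054 0.015] mean [ 0.393 -0.239  0.08 ] [238. 170.  64.]
side 48 centre [ 0.395 -0.237  0.079] size [0.027 0.059 0.01 ] mean [ 0.393 -0.233  0.08 ] [217. 134.  63.]
side 106 centre [ 0.472 -0.102  0.078] size [0.051 0.058 0.01 ] mean [ 0.472 -0.097  0.08 ] [157. 165. 170.]
side 336 centre [0.556 0.299 0.086] size [0.055 0.057 0.026] mean [0.551 0.307 0.091] [133. 140. 146.]
side 357 centre [0.435 0.298 0.086] size [0.057 0.057 0.026] mean [0.432 0.306 0.091] [139. 143. 148.]
```

>>> send_rows(motion=[[[0.05,-0.005,0],0,1],[[0.05,-0.005,0],0,1],[[0.05,-0.005,0],0,1],[[0.05,-0.005,0],0,1],[[0.05,-0.005,0],0,1],[[0.05,-0.005,0],0,1],[[0.05,-0.005,0],0,1],[[0.05,-0.005,0],0,1],[[0,0,0],0,1],[[0,0,0.03],0,1],[[0,0,0],0,1],[[0,0,0],0,1]])

```text
clock: 16.88
ee_pos: [0.4749, -0.1025, 0.1575]
eef_rot: [2.222, -2.22, -0.001]
wrist_force: [-0.8, 0.3, 0.5]
finger_gap: 0.0941
```

Aligned. Next I grasp, lift and heft, with a firmer grip for the final hold.

>>> send_rows(motion=[[[0.001,0,0.055],0,1],[[0,0,0.05],0,1],[[0,0,0.026],0,1],[[0,0,0],0,0],[[0,0,0],0,0],[[0,0,0],0,0],[[0,0,0],0,0],[[0,0,0],0,0],[[0,0,0],0,0],[[0,0,-0.02],0,0],[[0,0,-0.05],0,0],[[0,0,-0.05],0,0],[[0,0,-0.05],0,0],[[0,0,-0.03],0,0],[[0,0,-0.02],0,0],[[0,0,0],0,0],[[0,0,0],0,0],[[0,0,0],0,0],[[0,0,0],0,0]], newtons=35)

```text
clock: 19.25
ee_pos: [0.4746, -0.1042, 0.2454]
eef_rot: [2.221, -2.221, -0.003]
wrist_force: [-0.6, -0.2, -5.5]
finger_gap: 0.0561
```

```bash
python3 f.py; python3 - <<'E'
from h import *
im,d,P=cloud("side"); save(cv2.resize(im,(768,576)),"end.png")
s=arm.sense(); m=(np.abs(P[...,0]-s["ee_pos"][0])<.04)&(np.abs(P[...,1]-s["ee_pos"][1])<.04)&(P[...,2]>.05)
hs=cv2.cvtColor(im,cv2.COLOR_RGB2HSV); m&=(hs[...,0]>100)&(hs[...,0]<125)&(hs[...,1]>100)
print("blue z range",P[m][:,2].min(),P[m][:,2].max(),m.sum())
E
```

```text
19.55 [ 0.475 -0.104  0.246] [ -0.05  -0.12  -5.34 -27.03 -35.  ] [0.49 0.54 0.44 0.01 0.03] 0.055627585739433584
blue z range 0.22520090596069298 0.280281055941859 50
```

View pics/end.png

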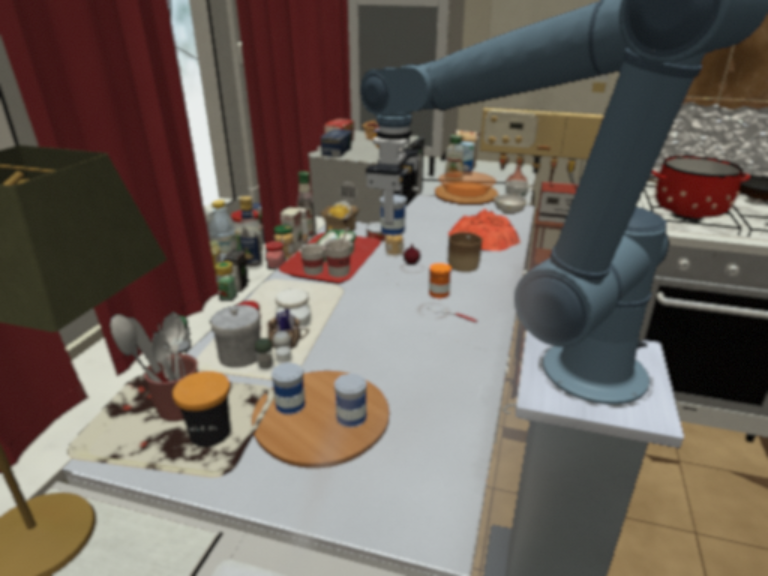

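The picture shows two upright tins on the board at (289,387) and (350,400), and the third held upright at (393,218). The mug, onion and jar stand at (464,251), (412,256) and (394,243).

```bash
python3 -c "
from h import *
print(arm.hand_in())"
```

```text
the job is handed in; nothing more can be done
None
```

I found the full tin, put the two nearly empty ones on the board, and handed in at about 19.6 s with the full one held up in the gripper. The hand-in gave no verdict.

- **Hefting:** the wrist read about 1.0–1.3 N, 1.5 N and 5.3 N for the three tins. Single readings scattered by up to about 0.6 N, and the third tin still stands out clearly.
- **Tins on the board:** they stand upright at (0.556, 0.298) and (0.436, 0.296). Both are about 60 mm from the board's centre at (0.495, 0.297), with their tops at about 0.096 m, as expected.
- **Held tin:** it is upright under a 35 N grip. From the tool height, its underside is about 0.22 m and its centre about 0.26 m above the worktop; the side camera's view of the blue tin agrees.
- **Bystanders:** the arm never went near the mug, honey jar or onion. The last picture shows them standing normally, but I did not re-measure where they are.

No check failed or disagreed. One measured tool height was 6 mm off the commanded one just after a move, and the next reading matched again.

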